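Free the stuck stopper of the conical flask

ROBOT

A 7-joint arm with a two-finger parallel gripper is mounted at the origin on the work surface. World frame = base frame: x ahead of the robot, y to its left, z up, the work surface at z = 0. Lengths are in m, angles in rad, forces in N, time in s.
With the tool pointing down it reaches from about 0.4 to 0.85 m from the base axis. Payload 4.5 kg.
Tool frame: the origin (TCP) lies midway between the tips of the shut fingers; the grasp point (between the pads) lies 19 mm behind it; z points along the fingers, y is the direction in which the jaws open and shut (so a half turn about z gives the same grasp; the last joint's range is limited). The gripper opens to 88 mm and grips with 3 to 60 N. Pads are 18 mm wide; open, the fingers measure 123 mm over their backs; the gripper's body (75 mm by 187 mm) begins 45 mm behind the grasp point.
Start: joints at [-1.14, 0.689, -0.195, 1.565, 0.157, 0.902, -0.215], TCP at [0.242, 0.576, 0.208] pointing down, gripper open.
Joint ranges: [-3.01, 3.01], [-0.46, 2.08], [-1.47, 1.51], [0.13, 2.56], [-1, 4.14], [0.04, 2.09], [-2.66, 2.66]. Speed limits (rad/s): [2.57, 2.57, 3.14, 3.14, 3.14, 3.14, 3.14].

INTERFACE

Orientations are given as a unit quaternion [x, y, z, w].
In Python, from plant import r, viewer gives the robot as it stands.
- The arm moves only by the tool play_rows, never from a script. Its argument "commands" is a list of rows, each an object with "delta_rot": the turn, a rotation vector about the tool's x, y, z normalised to -1 to 1, where 1 is pi rad, a list of three; "travel": the shift along the tool's x, y, z normalised to -1 to 1, where 1 is 15 cm, a list of three; "gripper": the opening, from -1 (shut) to 1 (fully open). In form: [{"delta_rot": [wx, wy, wz], "travel": [x, y, z], "gripper": gripper}, ...]. A call has 1 to 12 rows; each row is the pose to reach, as a shift and turn from the pose commanded when the call began, along the tool's axes at that moment, turning the shorter way round; what a row does not reach only later rows make up. A row lasts 1/8 s, in which the tool goes at most 62.5 mm and 10.7 degrees, less where a joint would pass 70% of its speed; a pose out of reach is approached as far as the arm can. A call with a number of a shift or a turn outside -1 to 1 is refused whole. A call with a gripper value outside its range is refused whole. The fingers move at their own pace and stop on an object; "force" is the grip in N (left out, the last holds). Time passes only in rows, so rows that repeat a pose let the fingers close. It gives the time, the measured TCP pose, the force and the opening at its end, in the units of the state.
- r.get_state(): the state, without advancing time (a new reading comes with each control period).
- viewer.snapshot(name): name is "scene" or "top" or "wrist"; returns a dict with "color" (400x640x3 uint8, red, green, blue), "z_map" (400x640 float32, m along the optical axis (not along the pixel's ray), 0 where there is no reading), "fx", "fy", "cx", "cy" (pixels), "origin" and "attitude" of the camera in the world. Camera axes: x right, y up, looking along -z (the intrinsics and any distortion apply to the point x, -y, -z); pixel columns grow to the right and rows downward; lengths in m; the calibration is good to about 2 mm. A picture is of the moment at which its call begins.
- r.finish_job(): hands the job in, once; it reports no verdict.
Trained networks look in the newest picture that a camera, given by its name, has taken for a name from the list of things; names that differ only in an ending like _2 or _b are one class to them, and where a whole thing is asked for, a point or a joint stands for the part that bears it (a point fixed in the world has none). Each returns a list of dicts, best first, with "conf" (0 to 1); they miss things now and then, are a little off and sometimes report something else, mostly with a low value. They report only what shows in the picture. A call takes as long as a camera call. They do not tell look-alikes from the thing itself.
- viewer.outline_of(camera, label): "pixels" (400x640 bool, what is visible of it) and "at" ([column, row] in pixels, amid what is visible of it).
- viewer.pinpoint(camera, label): "at" ([column, row] in pixels: a listed point, or the origin of a listed thing).
The state is a dict: "clock": time; "q": joint angles; "qd": joint speeds; "joint_torque": joint torques, N m; "tool_pos": TCP position; "eef_rot": TCP orientation; "contact_force": force on the tool from outside, world axes, zero at the start; "moment": the same for the moment, N m; "opening": opening from 0.0 (shut) to 1.0 (fully open).
Only numpy, scipy, OpenCV 4.12 (cv2) and the standard library are available. Lean on these libraries where they do the work, as an engineer would, in place of code of your own. Each camera call takes 0.05 s, during which the arm holds its last target. There are 200 camera calls.

TASK

The stopper of the conical flask has stuck in its tapered neck. Twist it until it breaks loose, then pull it straight up out of the neck and set it down in the empty shallow steel tray without dropping it.

Things in the scene. Friction and masses are not known exactly. Their poses are not given: they have to be found in the camera images.
- stopper_grip (a point): white plastic stopper of the conical flask, about 60 g; this point is the centre of its upright flat tab: 36 mm wide along its own x, 14 mm thick along its y (pinch it across this), 44 mm tall. Below the tab a flange, 44 mm across, 6 mm thick, its underside 28 mm below this point, then a tapered shank, 33 to 29 mm across, ending 66 mm below this point. z up along its axis
- flask: conical amber glass flask clamped upright on a round steel plate fixed to the bench; 90 mm across at the base, neck 42 mm outside, rim 136 mm above the bench; origin on its axis at the bench, z up. At the start its x lies along the stopper's x. A round straight-sided and a square bottle nearby, in any order, have like stoppers that stay shut
- flask_mouth (a point): centre of the rim of the flask's neck, 34 mm inside; the stopper's flange rests on it, its shank 38 mm deep inside. Stuck, the stopper will not come up. Turned about 30 degrees or more from its start about its axis, either way (45 is sure; it resists with about 0.12 N m, so grip firmly, some 40 N), it lifts straight out
- tray_in (a point): shallow empty open steel tray, fixed to the bench, 200 mm (its x) by 160 mm (its y) outside, walls 5 mm thick and 22 mm high; this point is the centre of its inner floor, 5 mm above the bench
There are look-alikes about, which are no part of the job. What is shaped like the part that bears stopper_grip but purple is not meant.

How it is judged:
On the way, in this order (a step that is already met when the one before it is completed fails the run):
1. the stopper has been turned at least 23 degrees while still down in the neck (angle between the x axis of stopper_grip and the x axis of flask, either way round above 0.4 rad and z of stopper_grip in the frame of flask below 0.176 m and horizontal distance between stopper_grip and flask below 0.012 m), for 0.1 s.
2. the stopper is pulled clear above the neck (z of stopper_grip in the frame of flask above 0.205 m), for 0.1 s.
At the end, for the whole second after the job is handed in: The stopper lies or stands in the steel tray: the centre of its tab is within the tray's walls (95 mm along the tray's x and 75 mm along its y from the centre) and no more than 75 mm above its floor, released and at rest (x of stopper_grip in the frame of tray_in between -0.095 and 0.095 m and y of stopper_grip in the frame of tray_in between -0.075 and 0.075 m and z of stopper_grip in the frame of tray_in below 0.075 m and linear speed of stopper below 0.03 m/s and angular speed of stopper below 0.5 rad/s); the robot touches nothing.
It fails at once if the stopper is dropped: it moves faster than 1 m/s (a fall of about 50 mm) while the fingers are not touching it (linear speed of stopper above 1 m/s and contact force between the fingers and stopper below 0.05 N).
It also fails if it takes over 48 s, if anything falls off the work surface, if the arm or the gripper's body presses on something with over 40 N, if the wrist force passes 120 N, or if a joint passes its speed limit or range.

## Working session

There is one attempt and no reset: what is moved stays moved. The work goes in short steps, Python scripts to look and compute and a tool call to move; the robot and the scene stay as the last step left them, time stands still between calls to the robot, and variables do not carry over. Pictures are saved under pics/ and viewed, about 8 in all and at most 12, crops included, and the job is handed in when it is done.

Besides the shell and the picture viewer there is one more tool, called after "Request:" in YAML: its name, and indented under it one key for each argument. play_rows: Moves the arm, as the interface text tells. Its arguments: {"type":"object","properties":{"commands":{"type":"array","items":{"type":"object","properties":{"delta_rot":{"type":"array","items":{"type":"number","minimum":-1,"maximum":1}},"travel":{"type":"array","items":{"type":"number","minimum":-1,"maximum":1}},"gripper":{"type":"number"}}}},"force":{"type":"number"}},"required":["commands"]}

```bash
mkdir -p pics; cat > h.py <<'E'
import numpy as np, cv2
from scipy.spatial.transform import Rotation as R
from plant import r, viewer
def world(s,u,v,z=None):
    d=s["z_map"][int(round(v)),int(round(u))] if z is None else z
    p=np.array([(u-s["cx"])/s["fx"]*d,-(v-s["cy"])/s["fy"]*d,-d])
    a=np.array(s["attitude"],float)
    M=a if a.shape==(3,3) else R.from_quat(a).as_matrix()
    return M@p+np.array(s["origin"])
def cloud(s,m=None):
    v,u=np.nonzero((s["z_map"]>0)&(True if m is None else m))
    d=s["z_map"][v,u]
    p=np.c_[(u-s["cx"])/s["fx"]*d,-(v-s["cy"])/s["fy"]*d,-d]
    a=np.array(s["attitude"],float); M=a if a.shape==(3,3) else R.from_quat(a).as_matrix()
    return p@M.T+np.array(s["origin"]),u,v
def save(n,im): cv2.imwrite(f"pics/{n}.png",im[...,::-1])
E
python3 - <<'E'
from h import *
S={}
for c in("scene","top"):
    s=viewer.snapshot(c);S[c]=s
    print(c,s["origin"],s["attitude"],[k for k in s],s["fx"],s["cx"])
    for l in("stopper_grip","flask","tray_in","flask_mouth"):
        for d in viewer.pinpoint(c,l): 
            u,v=d["at"]
            try:print(l,round(d["conf"],2),np.round(d["at"],0),world(s,u,v).round(3))
            except Exception as e:print(l,d,e)
    for d in viewer.outline_of(c,"stopper_grip"):print("outl",d["conf"],d["at"],d["pixels"].sum())
a=np.vstack([S["scene"]["color"],S["top"]["color"]]);
save("a",cv2.resize(a,(480,600),interpolation=cv2.INTER_AREA))
save("scene",S["scene"]["color"]);save("top",S["top"]["color"])
print(r.get_state())
E
```

```text
scene [ 1.12505888 -0.0598035   0.90782531] [0.21857383 0.18294821 0.63354112 0.71929207] ['color', 'z_map', 'fx', 'fy', 'cx', 'cy', 'origin', 'attitude'] 387.74867486777094 325.90076728367274
stopper_grip 0.83 [372. 173.] [0.521 0.156 0.075]
stopper_grip 0.63 [327. 254.] [0.75  0.003 0.088]
stopper_grip 0.49 [379. 196.] [0.66  0.133 0.171]
flask 0.96 [367. 225.] [0.666 0.118 0.055]
tray_in 0.65 [216. 196.] [ 0.5   -0.274  0.004]
tray_in 0.47 [378. 198.] [0.659 0.134 0.164]
flask_mouth 0.83 [378. 196.] [0.658 0.132 0.172]
outl 0.79 [377.3, 196.5] 254
outl 0.66 [326.6, 256.8] 291
outl 0.52 [371.7, 178.4] 292
top [0.48449902 0.01466252 1.43249288] [ 0.03478409 -0.03852551 -0.70330321  0.70899256] ['color', 'z_map', 'fx', 'fy', 'cx', 'cy', 'origin', 'attitude'] 498.19650438900436 315.8144163256922
stopper_grip 0.78 [267. 185.] [0.626 0.132 0.184]
stopper_grip 0.62 [258. 229.] [0.519 0.161 0.089]
stopper_grip 0.58 [317. 148.] [0.739 0.006 0.091]
flask 0.66 [270. 187.] [0.628 0.127 0.139]
tray_in 0.9 [408. 236.] [ 0.505 -0.256  0.008]
flask_mouth 0.73 [266. 179.] [0.642 0.133 0.189]
outl 0.68 [317.0, 149.1] 184
outl 0.49 [268.3, 183.7] 227
{'clock': 0.6, 'q': array([-1.14021628,  0.68909449, -0.19461476,  1.56530543,  0.15729206,
        0.90251505, -0.21510153]), 'qd': array([-7.85257422e-04, -1.53501862e-03,  5.50342789e-05, -3.36733991e-04,
       -7.91195949e-04,  8.72570174e-04, -1.15670195e-04]), 'joint_torque': array([-7.95848609e-04, -5.27249622e+01, -1.26607485e+00, -1.53678095e+01,
       -5.16912353e-02, -4.22222492e-04,  3.98820987e-05]), 'tool_pos': array([0.24150572, 0.57647302, 0.20764508]), 'eef_rot': array([ 1.97077477e-01,  9.80387917e-01,  3.17258243e-05, -5.37057676e-06]), 'contact_force': array([ 0.92860215,  0.01558711, -0.33277088]), 'moment': array([ 0.00807977, -0.00947854,  0.01764738]), 'opening': 1.0008701407009104}
```

View pics/scene.png

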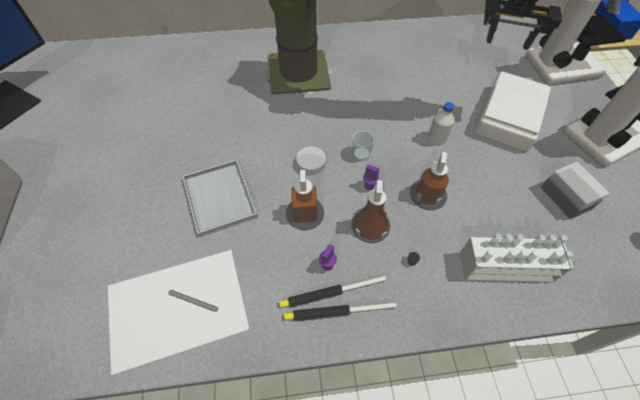

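View pics/top.png

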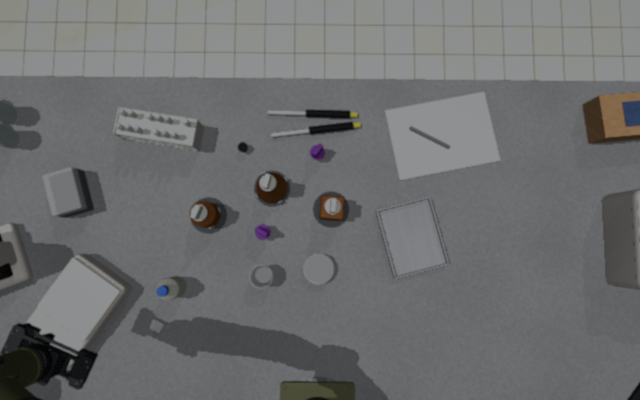

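The scene view shows three amber bottles: a square one at (304,203), a conical one at (373,215) and a straight-sided round one at (433,185). The conical one at (373,215), top view (270,186), matches the flask. The purple stoppers at (371,177) and (328,256) are not meant. I'll confirm with a crop and measure the tab.

```bash
python3 - <<'E'
from h import *
ims=[]
for c,(u,v) in(("scene",(378,205)),("top",(268,186))):
    s=viewer.snapshot(c)
    P,U,V=cloud(s)
    k=(np.hypot(P[:,0]-.645,P[:,1]-.132)<.05)&(P[:,2]>.172)&(P[:,2]<.2)
    q=P[k]; 
    if len(q)>4:
        m=cv2.minAreaRect((q[:,:2]*1000).astype(np.float32));w,vec=np.linalg.eigh(np.cov(q[:,:2].T))
        print(c,len(q),q.mean(0).round(4),q[:,2].max(),m,vec[:,1],np.degrees(np.arctan2(vec[1,1],vec[0,1])),np.sqrt(w))
    k=(np.hypot(P[:,0]-.645,P[:,1]-.132)<.06)&(P[:,2]>.0)&(P[:,2]<.12); print("body",P[k].mean(0))
    k=(np.hypot(P[:,0]-.645,P[:,1]-.132)<.05)&(P[:,2]>.13)&(P[:,2]<.15); print("flange",k.sum(),P[k].mean(0))
    t=viewer.pinpoint(c,"tray_in")[0]["at"];print("tray",world(s,*t))
    o=[d for d in viewer.outline_of(c,"tray_in") if d["conf"]>.4]
    for d in o[:1]: 
        p,_,_=cloud(s,d["pixels"]);print("tray",cv2.minAreaRect((p[:,:2]*1000).astype(np.float32)),p[:,2].min(),p[:,2].max())
    ims.append(cv2.resize(s["color"][v-36:v+36,u-40:u+40],(400,360),interpolation=cv2.INTER_CUBIC))
save("crop",np.hstack(ims))
E
```

```text
scene 98 [0.6445 0.1335 0.184 ] 0.18934323856885393 ((640.95654296875, 134.04891967773438), (13.101691246032715, 37.380592346191406), 78.11737823486328) [-0.97475685  0.22326908] 167.09888556761743 [0.00397201 0.01111692]
body [0.66193579 0.12617078 0.03941445]
flange 177 [0.64678328 0.13258689 0.14098196]
tray [ 0.49454225 -0.27132474  0.00592341]
tray ((494.51275634765625, -269.4312438964844), (224.01458740234375, 164.03195190429688), 14.90103530883789) -0.002834174033585657 0.025688490596250335
top 86 [0.6369 0.1351 0.1857] 0.1924674028760731 ((637.6996459960938, 135.4329376220703), (14.202759742736816, 34.89141082763672), 74.68907928466797) [-0.97081889  0.23981385] 166.1244462584451 [0.00420499 0.01041221]
body [0.63857915 0.12731234 0.02957533]
flange 118 [0.63570799 0.13305812 0.14265846]
tray [ 0.51040166 -0.25562306  0.00488774]
tray ((500.9753723144531, -267.4159851074219), (203.47743225097656, 167.8066864013672), 15.078595161437988) -0.004164674620161124 0.031323971845674814
```

View pics/crop.png

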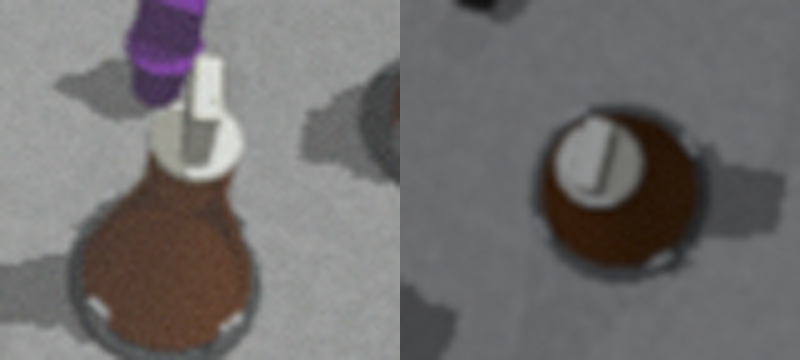

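The crop confirms it: amber cone with a white upright tab. The tab is at about (0.639, 0.134), top z 0.186 as expected, with its x axis at about 166.5°. I'll approach above it.

Request:
play_rows:
  commands:
    - {"delta_rot": [0,0,0],"travel": [0,0,-0.4],"gripper": 1}
    - {"delta_rot": [0,0,0],"travel": [-0.4,-0.2,-0.5],"gripper": 1}
    - {"delta_rot": [0,0,0],"travel": [-0.9,-0.43,-0.5],"gripper": 1}
    - {"delta_rot": [0,0,0],"travel": [-0.9,-0.43,-0.5],"gripper": 1}

```text
clock: 1.4
tool_pos: [0.3448, 0.4612, 0.2831]
eef_rot: [0.2, 0.98, -0.0, 0.001]
contact_force: [-0.0, 0.7, -0.3]
opening: 1.001
```

Request:
play_rows:
  commands:
    - {"delta_rot": [0,0,0],"travel": [-0.9,-0.42,0],"gripper": 1}
    - {"delta_rot": [0,0,0],"travel": [-0.9,-0.42,0],"gripper": 1}
    - {"delta_rot": [0,0,0],"travel": [-0.9,-0.42,0],"gripper": 1}

```text
clock: 1.78
tool_pos: [0.4446, 0.3501, 0.2826]
eef_rot: [0.2, 0.98, -0.001, 0.001]
contact_force: [-0.6, 0.1, -0.6]
opening: 1.001
```

Request:
play_rows:
  commands:
    - {"delta_rot": [0,0,0],"travel": [-0.9,-0.42,0],"gripper": 1}
    - {"delta_rot": [0,0,0],"travel": [-0.9,-0.42,0],"gripper": 1}
    - {"delta_rot": [0,0,0],"travel": [-0.9,-0.42,0],"gripper": 1}

```text
clock: 2.15
tool_pos: [0.5445, 0.2394, 0.2825]
eef_rot: [0.2, 0.98, -0.001, 0.001]
contact_force: [0.9, 0.6, -0.3]
opening: 1.001
```

Request:
play_rows:
  commands:
    - {"delta_rot": [0,0,-0.051],"travel": [-0.9,-0.42,0],"gripper": 0.2}
    - {"delta_rot": [0,0,-0.051],"travel": [-0.9,-0.42,0],"gripper": 0.2}
    - {"delta_rot": [0,0,-0.051],"travel": [-0.9,-0.42,0],"gripper": 0.2}
    - {"delta_rot": [0,0,-0.051],"travel": [-0.9,-0.42,0],"gripper": 0.2}

```text
clock: 2.65
tool_pos: [0.6425, 0.1315, 0.2821]
eef_rot: [0.12, 0.993, -0.0, 0.0]
contact_force: [-1.3, -0.1, -0.3]
opening: 0.604
```

```bash
cat >> h.py <<'E'
def goto(p,jaw):
    st=r.get_state();M=R.from_quat(st["eef_rot"])
    t=M.inv().apply(np.array(p)-st["tool_pos"])/.15
    y=M.apply([0,1,0]);a=np.arctan2(y[1],y[0]);d=(np.radians(jaw)-a+np.pi/2)%np.pi-np.pi/2
    dr=(M.inv()*R.from_rotvec([0,0,d])*M).as_rotvec()/np.pi
    print("t",st["clock"].__round__(2),"pos",st["tool_pos"].round(4),"jaw",np.degrees(a).round(1),"zax",M.apply([0,0,1]).round(3),"q",st["q"].round(2),"open",round(st["opening"],3),"F",st["contact_force"].round(1),"-> travel",t.round(3),"rot",dr.round(4))
E
python3 - <<'E'
from h import *
s=viewer.snapshot("wrist");P,U,V=cloud(s)
k=(np.hypot(P[:,0]-.64,P[:,1]-.134)<.04)&(P[:,2]>.17)&(P[:,2]<.2);q=P[k]
print(len(q))
if len(q)>4:
    w,vec=np.linalg.eigh(np.cov(q[:,:2].T));print(q.mean(0),q[:,2].max(),cv2.minAreaRect((q[:,:2]*1000).astype(np.float32)),np.degrees(np.arctan2(vec[1,1],vec[0,1])))
for d in viewer.pinpoint("wrist","stopper_grip"):print(d,world(s,*d["at"]))
k=(P[:,2]>.155)&(P[:,2]<.2)&(np.hypot(P[:,0]-.64,P[:,1]-.134)>.05);print("others",k.sum(), P[k].min(0) if k.any() else 0,P[k].max(0) if k.any() else 0)
goto([.639,.134,.151],76.5)
save("w1",s["color"])
E
```

```text
731
[0.63730039 0.1346891  0.18465111] 0.18825450727703796 ((639.2537841796875, 134.3878631591797), (13.45262622833252, 35.66962432861328), 76.30242919921875) 165.49358618354302
{'at': [328.5, 179.3], 'conf': 0.93} [0.63415932 0.13601444 0.18580712]
{'at': [318.8, 35.0], 'conf': 0.89} [0.51620105 0.15580823 0.08859866]
{'at': [245.3, 256.5], 'conf': 0.57} [0.62383037 0.09890499 0.32122709]
others 2409 [ 0.54290981 -0.04333416  0.15500662] [0.59853999 0.3264122  0.17551907]
t 2.75 pos [0.6406 0.1357 0.2825] jaw 76.5 zax [-0.001  0.001 -1.   ] q [-0.15  0.67 -0.25  1.36  0.17  1.13  0.92] open 0.594 F [-0.9  0.1  0. ] -> travel [ 0.006 -0.014  0.877] rot [-0.     -0.      0.0002]
```

View pics/w1.png

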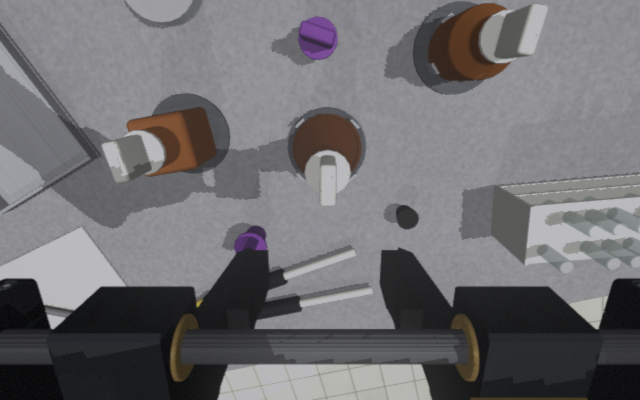

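The wrist view confirms the tab at (328,180) between the jaws and aligned (tab axis 166°, jaw 76.5°). Descend and grip at 45 N.

Request:
play_rows:
  commands:
    - {"delta_rot": [0,0,0],"travel": [0.01,-0.01,0.3],"gripper": 0.2}
    - {"delta_rot": [0,0,0],"travel": [0.01,-0.01,0.6],"gripper": 0.2}
    - {"delta_rot": [0,0,0],"travel": [0.01,-0.01,0.8],"gripper": 0.2}
    - {"delta_rot": [0,0,0],"travel": [0.01,-0.01,0.875],"gripper": 0.2}
    - {"delta_rot": [0,0,0],"travel": [0.01,-0.01,0.875],"gripper": 0.2}

```text
clock: 3.38
tool_pos: [0.6392, 0.1344, 0.1516]
eef_rot: [0.117, 0.993, 0.0, -0.0]
contact_force: [0.3, 0.8, 0.2]
opening: 0.6
```

Request:
play_rows:
  commands:
    - {"delta_rot": [0,0,0],"travel": [0,0,0],"gripper": -1}
    - {"delta_rot": [0,0,0],"travel": [0,0,0],"gripper": -1}
    - {"delta_rot": [0,0,0],"travel": [0,0,0],"gripper": -1}
    - {"delta_rot": [0,0,0],"travel": [0,0,0],"gripper": -1}
    - {"delta_rot": [0,0,0],"travel": [0,0,0],"gripper": -1}
    - {"delta_rot": [0,0,0],"travel": [0,0,0],"gripper": -1}
  force: 45

```text
clock: 4.12
tool_pos: [0.64, 0.1331, 0.1516]
eef_rot: [0.118, 0.993, 0.0, 0.0]
contact_force: [0.5, 0.5, 1.9]
opening: 0.147
```

```bash
python3 -c "
from h import *
goto([.639,.1345,.151],76.5);print(r.get_state()['moment'])"
```

```text
t 4.12 pos [0.64   0.1331 0.1516] jaw 76.5 zax [ 0.  0. -1.] q [-0.16  0.79 -0.23  1.53  0.21  0.85  0.88] open 0.147 F [0.5 0.5 1.9] -> travel [0.009 0.007 0.004] rot [-0.      0.     -0.0003]
[ 0.10362081 -0.022128    0.01193849]
```

Request:
play_rows:
  commands:
    - {"delta_rot": [0,0,0.03],"travel": [0,0,0],"gripper": -1}
    - {"delta_rot": [0,0,0.06],"travel": [0,0,0],"gripper": -1}
    - {"delta_rot": [0,0,0.09],"travel": [0,0,0],"gripper": -1}
    - {"delta_rot": [0,0,0.12],"travel": [0,0,0],"gripper": -1}
    - {"delta_rot": [0,0,0.15],"travel": [0,0,0],"gripper": -1}
    - {"delta_rot": [0,0,0.18],"travel": [0,0,0],"gripper": -1}
    - {"delta_rot": [0,0,0.21],"travel": [0,0,0],"gripper": -1}
    - {"delta_rot": [0,0,0.24],"travel": [0,0,0],"gripper": -1}
    - {"delta_rot": [0,0,0.27],"travel": [0,0,0],"gripper": -1}
    - {"delta_rot": [0,0,0.28],"travel": [0,0,0],"gripper": -1}
    - {"delta_rot": [0,0,0.28],"travel": [0,0,0],"gripper": -1}
    - {"delta_rot": [0,0,0.28],"travel": [0,0,0],"gripper": -1}
  force: 45

```text
clock: 5.62
tool_pos: [0.6397, 0.1331, 0.1515]
eef_rot: [0.529, 0.849, 0.0, -0.0]
contact_force: [0.0, 1.2, 1.9]
opening: 0.14
```

```bash
python3 - <<'E'
from h import *
goto([.639,.1345,.151],76.5);print(r.get_state()['moment'])
s=viewer.snapshot("scene");P,U,V=cloud(s)
save("tw",cv2.resize(s["color"][140:260,310:450],(700,600)))
E
```

```text
t 5.62 pos [0.6397 0.1331 0.1515] jaw 26.1 zax [-0.  0. -1.] q [-0.29  0.79  0.02  1.53 -0.02  0.82  0.2 ] open 0.14 F [0.  1.2 1.9] -> travel [ 0.01  -0.     0.003] rot [ 1.0e-04  0.0e+00 -2.8e-01]
[0.1056096  0.27022122 0.11760595]
```

View pics/tw.png

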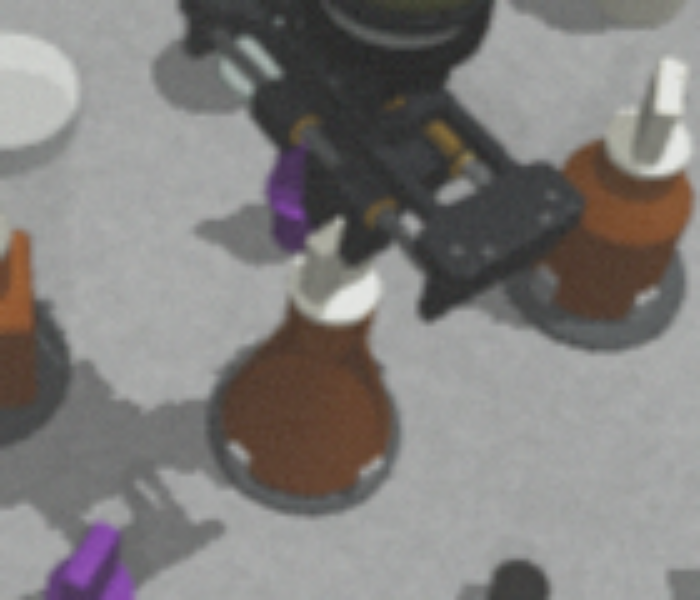

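The tab at (328,250) in the crop turned with the jaws, and the wrist moment of 0.12 N m matches the friction. Now pull straight up.

Request:
play_rows:
  commands:
    - {"delta_rot": [0,0,0],"travel": [0,0,-0.04],"gripper": -1}
    - {"delta_rot": [0,0,0],"travel": [0,0,-0.1],"gripper": -1}
    - {"delta_rot": [0,0,0],"travel": [0,0,-0.18],"gripper": -1}
    - {"delta_rot": [0,0,0],"travel": [0,0,-0.26],"gripper": -1}
    - {"delta_rot": [0,0,0],"travel": [0,0,-0.36],"gripper": -1}
    - {"delta_rot": [0,0,0],"travel": [0,0,-0.5],"gripper": -1}
    - {"delta_rot": [0,0,0],"travel": [0,0,-0.65],"gripper": -1}
    - {"delta_rot": [0,0,0],"travel": [0,0,-0.85],"gripper": -1}
    - {"delta_rot": [0,0,0],"travel": [0,0,-0.95],"gripper": -1}
    - {"delta_rot": [0,0,0],"travel": [0,0,-0.95],"gripper": -1}

```text
clock: 6.92
tool_pos: [0.6404, 0.1329, 0.2952]
eef_rot: [0.53, 0.848, 0.001, 0.001]
contact_force: [0.3, 0.3, -1.6]
opening: 0.146
```

```bash
python3 - <<'E'
from h import *
goto([.498,-.268,.29],26.1)
s=viewer.snapshot("scene")
save("lift",s["color"][60:300,180:480])
E
```

```text
t 6.92 pos [0.6404 0.1329 0.2952] jaw 26.0 zax [ 0.002  0.001 -1.   ] q [-0.3   0.65  0.04  1.36 -0.03  1.13  0.2 ] open 0.146 F [ 0.3  0.3 -1.6] -> travel [-1.985 -2.027  0.03 ] rot [-0.      0.     -0.0003]
```

View pics/lift.png

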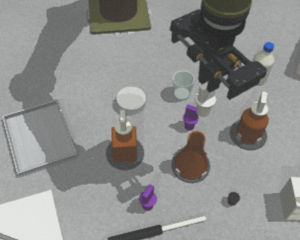

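The stopper is held clear of the open neck, visible at (205,98). Moving over the tray.

Request:
play_rows:
  commands:
    - {"delta_rot": [0,0,0],"travel": [-0.15,-0.15,0],"gripper": -1}
    - {"delta_rot": [0,0,0],"travel": [-0.35,-0.36,0],"gripper": -1}
    - {"delta_rot": [0,0,0],"travel": [-0.57,-0.58,0],"gripper": -1}
    - {"delta_rot": [0,0,0],"travel": [-0.79,-0.81,0],"gripper": -1}
    - {"delta_rot": [0,0,0],"travel": [-0.99,-1.0,0],"gripper": -1}

```text
clock: 7.6
tool_pos: [0.5684, -0.0682, 0.2925]
eef_rot: [0.53, 0.848, -0.001, -0.001]
contact_force: [0.1, -0.0, -0.7]
opening: 0.144
```

Request:
play_rows:
  commands:
    - {"delta_rot": [0,0,0],"travel": [-0.22,-0.22,0],"gripper": -1}
    - {"delta_rot": [0,0,0],"travel": [-0.44,-0.45,0],"gripper": -1}
    - {"delta_rot": [0,0,0],"travel": [-0.66,-0.68,0],"gripper": -1}
    - {"delta_rot": [0,0,0],"travel": [-0.86,-0.88,0],"gripper": -1}
    - {"delta_rot": [0,0,0],"travel": [-0.99,-1.0,0],"gripper": -1}
    - {"delta_rot": [0,0,0],"travel": [-0.99,-1.0,0],"gripper": -1}

```text
clock: 8.35
tool_pos: [0.4987, -0.2679, 0.2926]
eef_rot: [0.532, 0.847, -0.001, -0.001]
contact_force: [-0.5, 0.4, -0.9]
opening: 0.145
```

```bash
python3 - <<'E'
from h import *
goto([.498,-.268,.065],26)
s=viewer.snapshot("scene");P,U,V=cloud(s)
m=R.from_quat(r.get_state()["eef_rot"]).apply([0,1,0])
k=(np.hypot(P[:,0]-.5,P[:,1]+.27)<.035)&(P[:,2]>.19)&(P[:,2]<.34)
q=P[k];c=s["color"][V[k],U[k]].astype(int);w=c.min(1)>110
print(k.sum(),w.sum(), np.percentile(q[w][:,2],[0,2,5,50,95]) if w.any() else 0)
save("ov",cv2.resize(s["color"][60:260,140:340],(600,600)))
E
```

```text
t 8.35 pos [ 0.4987 -0.2679  0.2926] jaw 25.8 zax [-0.003 -0.    -1.   ] q [ 0.39  0.51  0.04  1.64 -0.02  0.99  0.88] open 0.145 F [-0.5  0.4 -0.9] -> travel [-0.000e+00 -1.000e-03  1.517e+00] rot [ 0.     -0.     -0.0013]
470 359 [0.23874916 0.24129395 0.24408253 0.2838639  0.30879855]
```

View pics/ov.png

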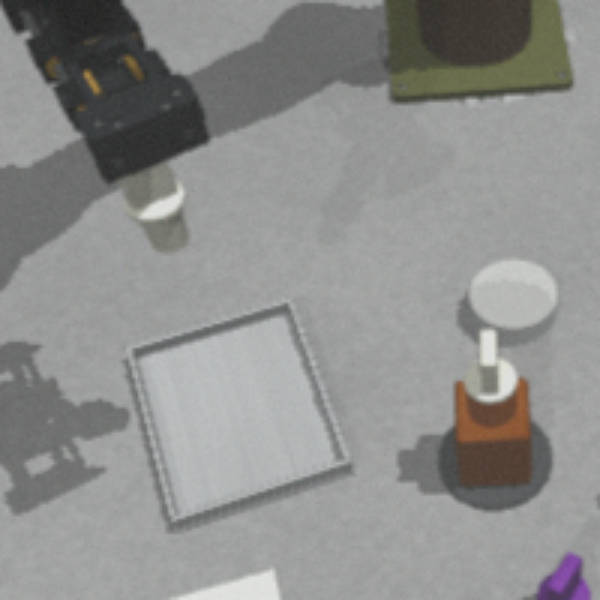

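Stopper upright over the tray at (155,200) in the crop; its bottom is at z 0.240, as the geometry predicts. Lowering.

Request:
play_rows:
  commands:
    - {"delta_rot": [0,0,0],"travel": [0,0,0.2],"gripper": -1}
    - {"delta_rot": [0,0,0],"travel": [0,0,0.45],"gripper": -1}
    - {"delta_rot": [0,0,0],"travel": [0,0,0.7],"gripper": -1}
    - {"delta_rot": [0,0,0],"travel": [0,0,0.9],"gripper": -1}
    - {"delta_rot": [0,0,0],"travel": [0,0,1.0],"gripper": -1}
    - {"delta_rot": [0,0,0],"travel": [0,0,1.0],"gripper": -1}

```text
clock: 9.15
tool_pos: [0.5007, -0.2642, 0.1431]
eef_rot: [0.529, 0.849, 0.0, -0.001]
contact_force: [-0.5, -0.3, -1.3]
opening: 0.147
```

Request:
play_rows:
  commands:
    - {"delta_rot": [0,0,0],"travel": [0,0,0.2],"gripper": -1}
    - {"delta_rot": [0,0,0],"travel": [0,0,0.38],"gripper": -1}
    - {"delta_rot": [0,0,0],"travel": [0,0,0.48],"gripper": -1}
    - {"delta_rot": [0,0,0],"travel": [0,0,0.51],"gripper": -1}
    - {"delta_rot": [0,0,0],"travel": [0,0,0.525],"gripper": -1}
    - {"delta_rot": [0,0,0],"travel": [0,0,0.525],"gripper": -1}
    - {"delta_rot": [0,0,0],"travel": [0,0,0.525],"gripper": -1}

```text
clock: 10.02
tool_pos: [0.5011, -0.2659, 0.0657]
eef_rot: [0.53, 0.848, 0.0, 0.001]
contact_force: [-0.4, -0.6, 0.0]
opening: 0.143
```

Request:
play_rows:
  commands:
    - {"delta_rot": [0,0,0],"travel": [0,0,0.015],"gripper": -1}
    - {"delta_rot": [0,0,0],"travel": [0,0,0.03],"gripper": -1}
    - {"delta_rot": [0,0,0],"travel": [0,0,0.035],"gripper": -1}
    - {"delta_rot": [0,0,0],"travel": [0,0,0.035],"gripper": -1}

```text
clock: 10.52
tool_pos: [0.5006, -0.2656, 0.0597]
eef_rot: [0.53, 0.848, 0.0, -0.0]
contact_force: [-0.1, 0.6, -0.6]
opening: 0.145
```

Request:
play_rows:
  commands:
    - {"delta_rot": [0,0,0],"travel": [0,0,0.006],"gripper": -1}
    - {"delta_rot": [0,0,0],"travel": [0,0,0.008],"gripper": -1}
    - {"delta_rot": [0,0,0],"travel": [0,0,0.008],"gripper": -1}

```text
clock: 10.9
tool_pos: [0.5007, -0.2657, 0.0586]
eef_rot: [0.53, 0.848, 0.0, -0.0]
contact_force: [0.9, -0.8, 0.0]
opening: 0.146
```

Request:
play_rows:
  commands:
    - {"delta_rot": [0,0,0],"travel": [0,0,0.006],"gripper": -1}
    - {"delta_rot": [0,0,0],"travel": [0,0,0.006],"gripper": -1}
    - {"delta_rot": [0,0,0],"travel": [0,0,0.006],"gripper": -1}

```text
clock: 11.28
tool_pos: [0.5011, -0.2658, 0.0581]
eef_rot: [0.53, 0.848, 0.0, 0.0]
contact_force: [0.9, 0.2, 5.1]
opening: 0.146
```

Request:
play_rows:
  commands:
    - {"delta_rot": [0,0,0],"travel": [0,0,0.004],"gripper": -1}
    - {"delta_rot": [0,0,0],"travel": [0,0,0.004],"gripper": -1}
    - {"delta_rot": [0,0,0],"travel": [0,0,0.004],"gripper": -1}

```text
clock: 11.65
tool_pos: [0.5015, -0.266, 0.058]
eef_rot: [0.53, 0.848, 0.0, 0.001]
contact_force: [-0.3, 0.3, 7.9]
opening: 0.145
```

The stopper is standing on the floor (contact force 8 N). Relieve and release.

Request:
play_rows:
  commands:
    - {"delta_rot": [0,0,0],"travel": [0,0,-0.004],"gripper": -1}
    - {"delta_rot": [0,0,0],"travel": [0,0,-0.004],"gripper": -0.6}
    - {"delta_rot": [0,0,0],"travel": [0,0,-0.004],"gripper": -0.4}
    - {"delta_rot": [0,0,0],"travel": [0,0,-0.004],"gripper": -0.2}
    - {"delta_rot": [0,0,0],"travel": [0,0,-0.004],"gripper": 0}
    - {"delta_rot": [0,0,0],"travel": [0,0,-0.004],"gripper": 0.1}
    - {"delta_rot": [0,0,0],"travel": [0,0,-0.004],"gripper": 0.1}
  force: 10

```text
clock: 12.52
tool_pos: [0.5006, -0.2657, 0.0577]
eef_rot: [0.53, 0.848, 0.0, -0.0]
contact_force: [0.1, 0.0, -0.7]
opening: 0.551
```

Request:
play_rows:
  commands:
    - {"delta_rot": [0,0,0],"travel": [0,0,-0.05],"gripper": 0.1}
    - {"delta_rot": [0,0,0],"travel": [0,0,-0.2],"gripper": 0.1}
    - {"delta_rot": [0,0,0],"travel": [0,0,-0.5],"gripper": 0.1}
    - {"delta_rot": [0,0,0],"travel": [0,0,-0.8],"gripper": 0.1}
    - {"delta_rot": [0,0,0],"travel": [0,0,-1],"gripper": 0.1}
    - {"delta_rot": [0,0,0],"travel": [0,0,-1],"gripper": 0.1}
    - {"delta_rot": [0,0,0],"travel": [0,0,-1],"gripper": 0.1}

```text
clock: 13.4
tool_pos: [0.5001, -0.2654, 0.2073]
eef_rot: [0.53, 0.848, -0.0, -0.001]
contact_force: [-0.2, -0.2, -0.5]
opening: 0.552
```

```bash
python3 - <<'E'
from h import *
goto([.5,-.266,.2],26)
s=viewer.snapshot("scene")
for d in viewer.pinpoint("scene","stopper_grip"):print(d,world(s,*d["at"]))
P,U,V=cloud(s);k=(np.hypot(P[:,0]-.5,P[:,1]+.266)<.05)&(P[:,2]>.03)&(P[:,2]<.12)
print(k.sum(),P[k].mean(0),P[k].max(0))
save("end",cv2.resize(s["color"][100:260,140:300],(600,600)))
E
```

```text
t 13.4 pos [ 0.5001 -0.2654  0.2073] jaw 26.0 zax [-0.001  0.001 -1.   ] q [ 0.39  0.61  0.03  1.75 -0.02  0.78  0.88] open 0.552 F [-0.2 -0.2 -0.5] -> travel [-0.003 -0.002  0.049] rot [-0.      0.      0.0003]
{'at': [328.4, 253.0], 'conf': 0.85} [0.74630756 0.00722088 0.08661756]
{'at': [214.9, 181.6], 'conf': 0.78} [ 0.50596685 -0.25855442  0.08174345]
{'at': [375.6, 172.6], 'conf': 0.72} [0.52818669 0.16353712 0.08256889]
293 [ 0.50957254 -0.26140787  0.06762138] [ 0.52444863 -0.24180908  0.0963511 ]
```

View pics/end.png

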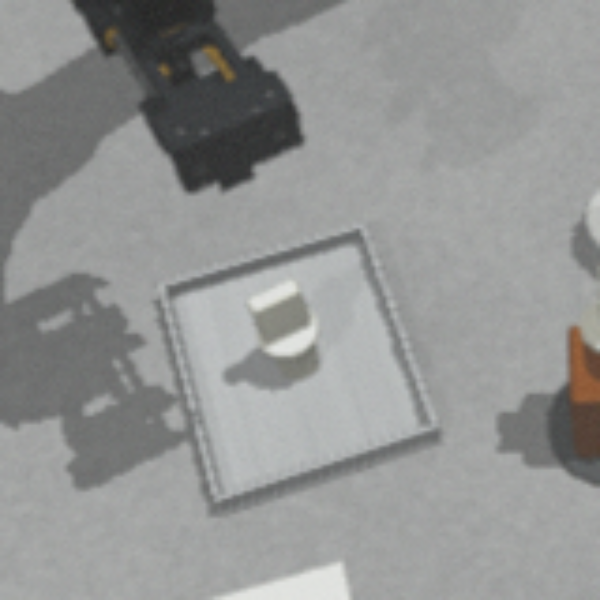

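The stopper stands upright in the tray at (285,325) in the crop, with the gripper well clear. Handing in.

```bash
python3 -c "
from plant import r
print(r.finish_job())"
```

```text
the job is handed in; nothing more can be done
None
```

The conical flask's stopper is now standing upright in the steel tray, and I have handed the job in; the hand-in reports no verdict.

- **Twist and pull:** I gripped the white tab at 45 N and turned it about 50°. The wrist moment was about 0.12 N m, as expected, and a picture showed the tab turning with the jaws. I then pulled it straight up about 144 mm, and the next picture showed the open neck.
- **Placing:** I lowered the stopper until the wrist force read about 8 N, released it, and withdrew the gripper about 150 mm. The clock stood at 13.4 s of the 48 s allowed.
- **Last checks:** The final picture shows the stopper upright within about 1 cm of the tray centre. Its tab centre is about 66 mm above the tray floor, worked out from the tool height and the given sizes (limit 75 mm). The wrist force is near zero, so nothing is being touched.
- **Disagreements:** The networks gave tray-centre readings up to about 2 cm apart between cameras, so I used the fitted tray outline instead. In the pictures after placing and at the start, the stopper network also marked the purple look-alikes, which I ignored.

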